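# Seat and tap home a taper arbor in the rotary stage

### The job

Take the flat-headed round arbor with the tapered shank out of the rack, lower it upright into the taper socket in the middle of the rotary stage, and let go of it: it will stand about a centimetre proud. Then tap or press its head straight down from above with the fingertips until its collar sits fully home on the socket's face. Leave the square-headed and the pointed arbor in the rack.

Things in the scene. Friction and masses are not known exactly. Their poses are not given: they have to be found in the camera images.
- taper_head (a point): Centre of the ROUND flat-topped head (26 dia x 32 tall) of the steel taper arbor, 0.32 kg. Below this point: collar (40 dia, 8 thick) from -16 to -24 mm, tapered shank (24 to 14 dia) from -24 to -74 mm. z is up. Its collar lies on the rack, the shank loose in a hole: lift straight up over 50 mm. Grasp the head from above, fingers closing across the row of arbors, tips above the collar.
- socket (a point): Centre of the socket's mouth, on the top face (66 mm above the bench) of the fixed rotary stage: aluminium hub 72 dia in a dark disc 120 dia. z up. Bore 25 wide, narrowing to 15 at 50 mm deep. Let go in it, the arbor stops 10-12 mm short (head centre 34-36 mm above this point); about 13 N downward drives it on and it stays. Home: collar on the face, head centre 24 mm above this point.
- square_head (a point): Centre of the SQUARE head (34 x 34 x 36 tall, no collar) of a straight-shanked steel arbor: a bystander, to stay in its hole. The three arbors stand in random order in one row, 80 mm apart, in a fixed grey plastic rack (70 x 250, 56 high) whose top is 18 mm below this point.
- pointed_head (a point): Middle of the slim POINTED head (spike 16 dia, 36 tall, point 24 mm above this point, on a 38 mm collar) of another steel arbor in the same rack, whose top is 18 mm below this point: a bystander, to stay in its hole.

How it is judged:
By the outcome, as a careful person would: the job done as asked, in the order asked, and still so for the second after the job is handed in, with the robot touching nothing.
It also fails if it takes over 45 s, if anything falls off the work surface, if the arm or the gripper's body presses on something with over 40 N, if the wrist force passes 120 N, or if a joint passes its speed limit or range.

### The arm

A 7-joint arm with a two-finger parallel gripper is mounted at the origin on the work surface. World frame = base frame: x ahead of the robot, y to its left, z up, the work surface at z = 0. Lengths are in m, angles in rad, forces in N, time in s.
With the tool pointing down it reaches from about 0.4 to 0.9 m from the base axis. Payload 5.6 kg.
Tool frame: the origin (TCP) lies midway between the tips of the shut fingers; the grasp point (between the pads) lies 19 mm behind it; y points along the fingers, z is the direction in which the jaws open and shut, and the axes are right-handed (so a half turn about y gives the same grasp; the last joint's range is limited). The gripper opens to 92 mm and grips with 3 to 60 N. Pads are 20 mm wide; open, the fingers measure 128 mm over their backs; the gripper's body (75 mm by 189 mm) begins 69 mm behind the grasp point.
Start: joints at [1.142, 0.468, -0.012, 1.603, 0.006, 1.071, -0.056], TCP at [0.245, -0.602, 0.215] pointing down, gripper open.
Joint ranges: [-2.53, 2.53], [-0.31, 2.02], [-1.57, 1.55], [0.28, 2.44], [-1.29, 4.43], [0.15, 1.84], [-2.92, 2.92]. Speed limits (rad/s): [2.57, 2.57, 3.14, 3.14, 3.14, 3.14, 3.14].

### API

Orientations are given as a 3x3 rotation matrix whose columns are the frame's x, y, z axes.
In Python, from station import env, effector, solver, viewer, workorder, search_frame, tip_of gives the robot as it stands. Calls block until the motion is done:
- env.reach(position, orientation): joint-space move of the TCP to a pose.
- env.movel(position, frame=None, rate=0.15): straight line of the TCP; frame=None keeps the orientation; rate is the mean speed in m/s.
- env.goto_joints(angles): joint-space move.
- effector.release() and effector.grasp(squeeze=None): open the fingers fully, or close them until they stop; squeeze is the grip in N (None keeps the last).
- env.pause(seconds).
- solver.inverse_kinematics(position, orientation): joint angles nearest the present ones, or None.
- env.sense(): the state.
- viewer.read_camera(name): name is "side" or "top"; returns (picture, depth): 384x512x3 uint8, red, green, blue; 384x512 float32, m along the optical axis (not along the pixel's ray), 0 where there is no reading.
- viewer.camera_info(name): a dict with "intrinsics" (3x3 intrinsics, pixels), "eye" and "rotation" of the camera in the world. Camera axes: x right, y up, looking along -z (the intrinsics and any distortion apply to the point x, -y, -z); pixel columns grow to the right and rows downward; lengths in m; the calibration is good to about 2 mm. A picture is of the moment at which its call begins. camera_info takes no time and is no camera call.
A pose or a line that the arm cannot do raises env.PlanningError and nothing moves.
- workorder.finish_job(): hands the job in, once; it reports no verdict.
Trained networks look in the newest picture that a camera, given by its name, has taken for a name from the list of things; names that differ only in an ending like _2 or _b are one class to them, and where a whole thing is asked for, a point or a joint stands for the part that bears it (a point fixed in the world has none). Each returns a list of dicts, best first, with "score" (0 to 1); they miss things now and then, are a little off and sometimes report something else, mostly with a low value. They report only what shows in the picture. A call takes as long as a camera call.
- search_frame(camera, name): "at" ([x, y, z] in m, in world coordinates, good to about 4 mm: the middle of the surface that is visible of it).
- tip_of(camera, name): "at" ([x, y, z] in m, in world coordinates, good to about 4 mm: a listed point, or the origin of a listed thing).
The state is a dict: "t": time; "joint_positions": joint angles; "joint_velocities": joint speeds; "tau": joint torques, N m; "ee_pos": TCP position; "tcp_rot": TCP orientation; "wrist_force": force on the tool from outside, world axes, zero at the start; "moment": the same for the moment, N m; "gripper_width": finger opening in m.
Only numpy, scipy, OpenCV 4.12 (cv2) and the standard library are available. Lean on these libraries where they do the work, as an engineer would, in place of code of your own. Each camera call takes 0.05 s, during which the arm holds its last target. There are 200 camera calls.

## Working session

There is one attempt and no reset: what is moved stays moved. The work goes in short steps, each a Python script; the robot and the scene stay as the last script left them, time stands still between calls to the robot, and variables do not carry over. Pictures are saved under pics/ and viewed, about 8 in all and at most 12, crops included, and the job is handed in when it is done.

```bash
mkdir -p pics
cat > h.py <<'E'
import numpy as np, cv2
from station import env, effector, solver, viewer, workorder, search_frame, tip_of
def cloud(cam):
    """picture and world point per pixel (NaN where no depth)"""
    im,d=viewer.read_camera(cam); i=viewer.camera_info(cam)
    K=np.array(i["intrinsics"]); R=np.array(i["rotation"]); e=np.array(i["eye"])
    v,u=np.mgrid[:d.shape[0],:d.shape[1]]
    dist=i.get("distortion")
    p=cv2.undistortPoints(np.stack([u,v],-1).reshape(-1,1,2).astype(float),K,None if dist is None else np.array(dist,float)).reshape(d.shape+(2,))
    d=np.where(d>0,d,np.nan)
    return im,(np.stack([p[...,0]*d,-p[...,1]*d,-d],-1))@R.T+e
def save(n,im): cv2.imwrite(f"pics/{n}.png",np.ascontiguousarray(im[...,::-1]))
E
python3 - <<'E'
from h import *
np.set_printoptions(precision=4,suppress=True)
ims=[]
for c in ["side","top"]:
    im,P=cloud(c); ims.append(im); np.save(f"pics/{c}.npy",P)
    i=viewer.camera_info(c); print(c,i.keys(),i["eye"],np.array(i["intrinsics"]).tolist(), np.array(i["rotation"]).tolist())
    for n in ["taper_head","socket","square_head","pointed_head"]:
        print(n,[(np.round(r["at"],4).tolist(),round(r["score"],2)) for r in tip_of(c,n)[:3]])
    save(c+"0",im)
s=env.sense(); print(s["t"],s["ee_pos"],s["tcp_rot"],s["gripper_width"],s["wrist_force"])
E
```

```text
side dict_keys(['intrinsics', 'eye', 'rotation']) [0.181  0.4159 0.7388] [[368.0539805501718, 0.0, 257.1113411401591], [0.0, 368.0539805501718, 189.35479665372804], [0.0, 0.0, 1.0]] [[-0.7818577442426987, 0.4610651291045654, -0.4196634538430873], [-0.6233407895603509, -0.5651110310683478, 0.5404588630369078], [0.012030288358847546, 0.6841552961781845, 0.7292371376125489]]
taper_head [([0.4812, -0.3091, 0.0812], 0.67)]
socket [([0.4775, 0.2065, 0.0708], 0.8)]
square_head [([0.4748, -0.1467, 0.0696], 0.6)]
pointed_head [([0.4789, -0.2308, 0.0721], 0.67)]
top dict_keys(['intrinsics', 'eye', 'rotation']) [ 0.348  -0.0231  0.9394] [[423.39149389063226, 0.0, 255.62795030549552], [0.0, 423.39149389063226, 193.6307232921145], [0.0, 0.0, 1.0]] [[-0.07588807242779556, 0.9753700613368623, -0.20710925597596827], [-0.9971074246542333, -0.07511081771781378, 0.011625349937265331], [-0.004217127291910002, 0.2073924022462898, 0.9782487451195208]]
taper_head [([0.4785, -0.3101, 0.0828], 0.63)]
socket [([0.481, 0.2001, 0.0666], 0.72)]
square_head [([0.4722, -0.1505, 0.0757], 0.8)]
pointed_head [([0.4782, -0.2269, 0.0735], 0.83)]
0.5 [ 0.2445 -0.6022  0.2145] [[-0.9266 -0.      0.3762]
 [-0.3762  0.0001 -0.9266]
 [ 0.     -1.     -0.0001]] 0.0919370577158863 [ 0.1691 -0.571  -0.2222]
```

Run:
```python
import cv2,numpy as np
a=cv2.imread("pics/top0.png"); cv2.imwrite("pics/v1.png",cv2.resize(a,(800,600)))
P=np.load("pics/top.npy")
from h import viewer
i=viewer.camera_info("top");K=np.array(i["intrinsics"]);R=np.array(i["rotation"]);e=np.array(i["eye"])
# rack top points: z histogram, footprint
m=(P[...,2]>.045)&(P[...,2]<.065)&(P[...,1]<-.05)&(P[...,0]>.38)
q=P[m][:,:2].astype(np.float32); print(len(q),np.median(P[m][:,2]),cv2.minAreaRect(q))
m=(P[...,1]<-.27)&(P[...,1]>-.36)&(P[...,2]>.08)&(P[...,2]<.11)&(abs(P[...,0]-.48)<.03)
print("taper head top",m.sum(),np.nanmedian(P[m],0), cv2.minEnclosingCircle(P[m][:,:2].astype(np.float32)))
m=(P[...,1]>.1)&(P[...,2]>.05)&(P[...,2]<.08)&(abs(P[...,0]-.48)<.1)
print("stage",m.sum(),np.nanmedian(P[m],0), cv2.minEnclosingCircle(P[m][:,:2].astype(np.float32)))
```

```text
7408 0.05420530887638819 ((0.6633628606796265, -0.35870426893234253), (0.42686671018600464, 0.5778607726097107), 2.2321529388427734)
taper head top 155 [ 0.48202098 -0.30639689  0.09463765] ((0.4828389286994934, -0.3087429702281952), 0.013178110122680664)
stage 883 [0.48181502 0.20067367 0.06432681] ((0.4827822744846344, 0.20176394283771515), 0.03626445680856705)
```

View pics/v1.png

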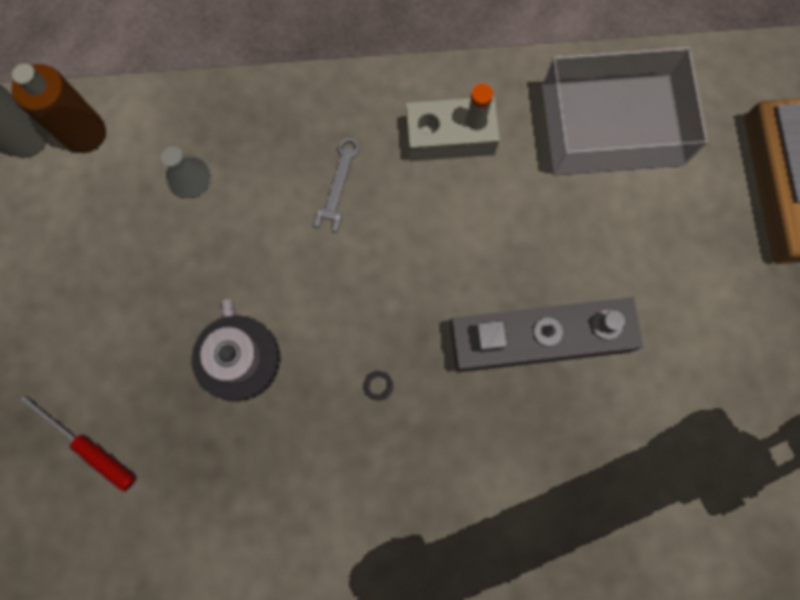

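Run:
```python
from h import *
np.set_printoptions(precision=4,suppress=True)
for c in ["top","side"]:
    P=np.load(f"pics/{c}.npy"); x,y,z=P[...,0],P[...,1],P[...,2]
    m=(z>.050)&(z<.060)&(y<-.08)&(y>-.38)&(x>.42)&(x<.55)
    print(c,"rack",m.sum(),cv2.minAreaRect(P[m][:,:2].astype(np.float32)))
    m=(np.hypot(x-.482,y+.308)<.022)&(z>.086)&(z<.11); print("taper",cv2.minEnclosingCircle(P[m][:,:2].astype(np.float32)),np.nanmedian(z[m]))
    m=(np.hypot(x-.482,y-.201)<.045)&(z>.058)&(z<.08); print("hub",cv2.minEnclosingCircle(P[m][:,:2].astype(np.float32)),np.nanmedian(z[m]))
q0=np.array(env.sense()["joint_positions"])
for s in (1,-1):
    th=np.deg2rad(3); zz=s*np.array([np.cos(th),np.sin(th),0]); yy=np.array([0,0,-1.]); R=np.c_[np.cross(yy,zz),yy,zz]
    for p in ([.4825,-.309,.2],[.4825,.2015,.2],[.4825,.2015,.08]): print(s,p,solver.inverse_kinematics(p,R))
```

```text
top rack 3052 ((0.4800763726234436, -0.2294730693101883), (0.07066148519515991, 0.25125154852867126), 2.2536792755126953)
taper ((0.4828389286994934, -0.3087429702281952), 0.013178110122680664) 0.09472675783835172
hub ((0.4830528795719147, 0.2017296701669693), 0.03626353666186333) 0.06456579538353269
side rack 1278 ((0.4761640727519989, -0.22970671951770782), (0.07133665680885315, 0.25392600893974304), 2.105839252471924)
taper ((0.4785648584365845, -0.3092963695526123), 0.013606748543679714) 0.09463337300761632
hub ((0.4799172282218933, 0.2011999487876892), 0.03629336878657341) 0.06507065282820279
1 [0.4825, -0.309, 0.2] [ 0.8162  0.389  -0.3844  1.7901  0.1704  0.9951  0.4169]
1 [0.4825, 0.2015, 0.2] [ 0.4027  0.5328 -1.1193  1.8773  0.5448  1.0801 -0.8811]
1 [0.4825, 0.2015, 0.08] [ 0.3142  0.7155 -1.0221  1.9669  0.7812  0.9187 -1.0652]
-1 [0.4825, -0.309, 0.2] [ 0.3404  0.3528  0.2132  1.8225 -0.0884  0.9754 -2.4987]
-1 [0.4825, 0.2015, 0.2] [ 0.4937  0.6694 -1.3128  1.8735  0.7077  1.1757  2.1233]
-1 [0.4825, 0.2015, 0.08] [ 0.4599  0.9696 -1.3305  1.9601  1.0601  1.1634  1.8763]
```

```bash
cat >> h.py <<'E'
def down(deg):
    t=np.deg2rad(deg); z=np.array([np.cos(t),np.sin(t),0]); y=np.array([0,0,-1.]); return np.c_[np.cross(y,z),y,z]
def st(l):
    s=env.sense(); print(l,"t",round(s["t"],2),"tcp",np.round(s["ee_pos"],4),"F",np.round(s["wrist_force"],2),"M",np.round(s["moment"],2),"w",round(s["gripper_width"],4)); return s
E
python3 - <<'E'
from h import *
R=down(2.2); x,y=.4807,-.309
env.reach([x,y,.18],R); st("above")
env.movel([x,y,.069],rate=.12); st("down")
effector.grasp(30); st("grip")
im,P=cloud("side"); a=im[100:300]; 
im2,_=cloud("top")
save("v2",np.hstack([im,im2])[:, :])
env.movel([x,y,.10],rate=.05); st("lift1")
env.movel([x,y,.235],rate=.15); st("lift")
im,P=cloud("side"); save("v3s",im); im2,P2=cloud("top"); save("v3t",im2)
save("v3",cv2.resize(np.hstack([im,im2]),(800,300)))
E
```

```text
above t 1.91 tcp [ 0.4799 -0.311   0.18  ] F [ 0.29 -0.08  0.22] M [-0.05 -0.06  0.04] w 0.0921
down t 2.98 tcp [ 0.4812 -0.3093  0.0697] F [ 0.18 -0.36  0.5 ] M [-0.03 -0.05  0.02] w 0.0917
grip t 4.0 tcp [ 0.4811 -0.309   0.069 ] F [ 1.42 -0.03 -0.26] M [-0.03 -0.3  -0.07] w 0.0252
lift1 t 4.87 tcp [ 0.4805 -0.309   0.0999] F [-0.36 -0.8  -3.66] M [-0.02 -0.09  0.03] w 0.0252
lift t 5.92 tcp [ 0.48   -0.3087  0.2339] F [-0.55 -0.12 -3.8 ] M [-0.11 -0.07 -0.02] w 0.0253
```

View pics/v3.png

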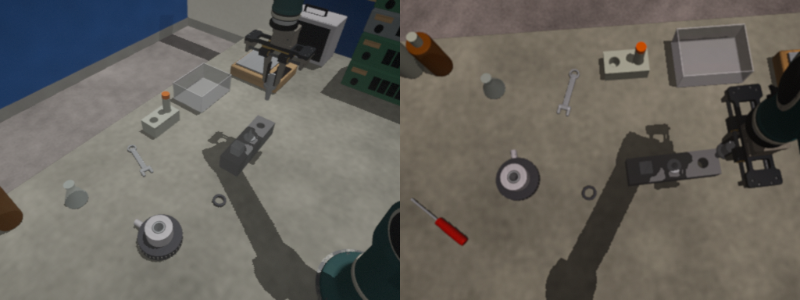

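The picture shows the round arbor hanging in the gripper (side picture, about (268, 85)). Its rack hole is empty (top picture, about (703, 162)), and the other two arbors are still standing. Next I'll carry it to the socket.

Run:
```python
from h import *
R=down(2.2); x,y=.4815,.2015
try: env.movel([x,y,.235],R,rate=.25)
except env.PlanningError as e: print(e); env.reach([x,y,.235],R)
st("over"); env.movel([x,y,.15],rate=.12); env.pause(.2); st("low")
im,P=cloud("side"); im2,P2=cloud("top")
print([ (np.round(r["at"],4).tolist(),round(r["score"],2)) for c in ("side","top") for n in ("taper_head","socket") for r in tip_of(c,n)[:1]])
save("v4s",im); save("v4t",im2)
np.save("pics/s4.npy",P)
a=cv2.resize(im[170:370,120:300],(540,600),interpolation=cv2.INTER_CUBIC); save("v4",a)
# arbor pixels seen by the side camera: centre of shank per height slice
x0,y0,z0=P[...,0],P[...,1],P[...,2]
for zl in np.arange(.088,.16,.006):
    m=(np.hypot(x0-x,y0-y)<.03)&(abs(z0-zl)<.003)
    if m.sum()>5: q=P[m]; print(round(zl,3),m.sum(),np.round(q.mean(0),4), np.round(np.ptp(q@np.array([-.7818,-.6233,.012])),4), round(float((q@np.array([-.7818,-.6233,.012])).max()+(q@np.array([-.7818,-.6233,.012])).min())/2,4))
print(np.array([x,y,.12])@np.array([-.7818,-.6233,.012]))
```

```text
over t 8.21 tcp [0.4816 0.2004 0.2349] F [ 0.19  0.01 -3.85] M [-0.07 -0.04 -0.02] w 0.0253
low t 9.27 tcp [0.482  0.2017 0.1508] F [-0.39 -0.49 -4.12] M [-0.02 -0.05  0.05] w 0.0251
[([0.4798, 0.2015, 0.161], 0.74), ([0.4781, 0.2048, 0.0718], 0.73), ([0.4754, 0.1997, 0.1629], 0.65), ([0.484, 0.2005, 0.0703], 0.7)]
0.094 7 [0.475  0.2028 0.0932] 0.0116 -0.4981
0.1 11 [0.4754 0.2048 0.0991] 0.0135 -0.4984
0.106 13 [0.4747 0.2046 0.1062] 0.015 -0.4985
0.112 9 [0.4739 0.2046 0.1116] 0.0121 -0.4968
0.118 10 [0.4739 0.2066 0.1173] 0.0131 -0.4982
0.136 10 [0.4685 0.2106 0.137 ] 0.0305 -0.497
0.142 58 [0.4748 0.2124 0.1429] 0.0371 -0.4987
0.148 50 [0.4773 0.2133 0.1464] 0.027 -0.5029
0.154 33 [0.4761 0.2093 0.1544] 0.0489 -0.499
0.16 39 [0.4697 0.2068 0.1599] 0.0498 -0.4975
-0.50059165
```

View pics/v4.png

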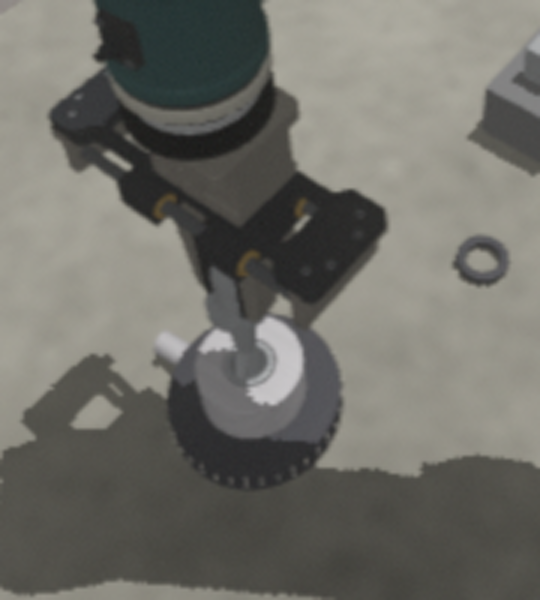

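The shank tip hangs over the bore at about (248, 365) in the crop. From the side camera's depth it sits about 1.6 mm off towards −x,−y. I'll correct by 1 mm and lower it slowly, watching the wrist force.

Run:
```python
from h import *
x,y=.4823,.2022
env.movel([x,y,.135],rate=.08)
env.movel([x,y,.105],rate=.04); s=st("in")
for z in np.arange(.101,.0859,-.0025):
    env.movel([x,y,z],rate=.03); s=st("step")
    f=s["wrist_force"]
    if f[2]>1 or np.hypot(f[0],f[1])>10: break
env.pause(.2); st("settled")
```

```text
in t 10.81 tcp [0.4825 0.2024 0.1051] F [ 0.22 -0.52 -3.89] M [-0.04 -0.08  0.  ] w 0.0254
step t 11.09 tcp [0.4822 0.2021 0.1008] F [ 0.5  -0.18 -3.02] M [ 0.02 -0.08 -0.04] w 0.0255
step t 11.34 tcp [0.4822 0.2022 0.0983] F [-0.51 -0.19 -2.97] M [-0.04 -0.12 -0.03] w 0.0253
step t 11.59 tcp [0.4821 0.2021 0.0958] F [-0.34 -0.13 -4.23] M [-0.01 -0.11  0.02] w 0.0255
step t 11.84 tcp [0.4822 0.2021 0.0933] F [-0.85 -0.61 -3.97] M [-0.06 -0.12  0.06] w 0.0254
step t 12.09 tcp [0.4822 0.2021 0.0908] F [ 0.4   0.22 -3.44] M [-0.05 -0.08 -0.05] w 0.0251
step t 12.34 tcp [0.4826 0.2024 0.0889] F [-1.11 -0.62  1.49] M [-0.12  0.13  0.  ] w 0.0255
settled t 12.54 tcp [0.4826 0.2024 0.0889] F [-1.08 -0.05  3.61] M [-0.05  0.17 -0.01] w 0.0256
```

Run:
```python
from h import *
effector.release(); env.pause(.2); s=st("released"); p=s["ee_pos"]
env.movel([p[0],p[1],.16],rate=.12); st("up")
im,P=cloud("side"); im2,P2=cloud("top")
for c,P_ in(("side",P),("top",P2)):
    X,Y,Z=P_[...,0],P_[...,1],P_[...,2]
    m=(np.hypot(X-.482,Y-.202)<.022)&(Z>.108)&(Z<.125); q=P_[m]
    if m.sum()>5: print(c,m.sum(),np.nanmedian(q,0),cv2.minEnclosingCircle(q[:,:2].astype(np.float32)))
    print([(np.round(r["at"],4).tolist(),round(r["score"],2)) for r in tip_of(c,"taper_head")[:1]])
save("v5",cv2.resize(np.hstack([im[200:350,130:280],im2[160:310,70:220]]),(800,400)))
```

```text
released t 13.81 tcp [0.4823 0.2022 0.0885] F [-0.95 -0.12  0.15] M [-0.04 -0.08 -0.03] w 0.092
up t 14.56 tcp [0.482  0.2018 0.1596] F [-0.26 -0.7  -0.02] M [-0.02 -0.13  0.05] w 0.0917
side 152 [0.47915822 0.20252823 0.11497606] ((0.4807143807411194, 0.20170585811138153), 0.01328604482114315)
[]
top 139 [0.48316902 0.20105722 0.11439019] ((0.48323842883110046, 0.20137974619865417), 0.0128511693328619)
[([0.4776, 0.2011, 0.0986], 0.58)]
```

View pics/v5.png

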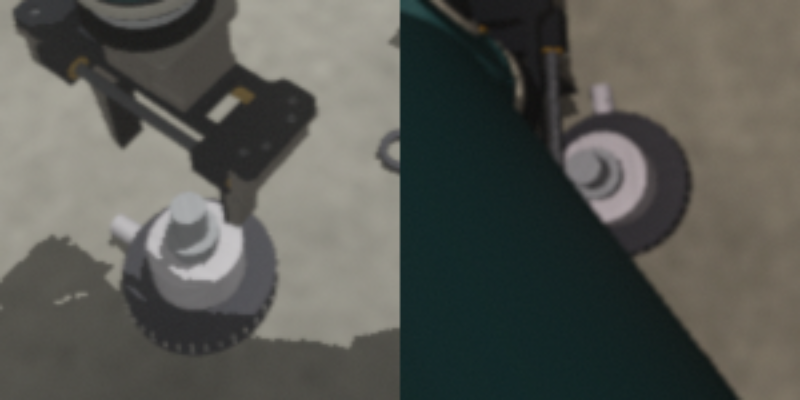

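The arbor stands upright in the socket and is released. The head is at about (188, 212) in the left crop and the collar is proud of the hub. Top-face depth is about 0.115 m, which matches 34 mm above the face. Now I'll shut the fingers and press on the head's centre.

Run:
```python
from h import *
x,y=.482,.2017
effector.grasp(30); st("shut")
env.movel([x,y,.123],rate=.1); s=st("near")
prev=None
for z in np.arange(.119,.085,-.0015):
    env.movel([x,y,z],rate=.03); s=st("p%.4f"%z); f=s["wrist_force"]
    if f[2]>45 or np.hypot(f[0],f[1])>15: break
env.pause(.2); st("hold")
```

```text
shut t 16.11 tcp [0.4823 0.2022 0.16  ] F [-0.11 -0.1   0.08] M [-0.04 -0.05 -0.02] w 0.0007
near t 16.62 tcp [0.4819 0.2019 0.1229] F [ 0.11 -0.59  0.17] M [-0.02 -0.09  0.07] w 0.0003
p0.1190 t 16.91 tcp [0.4821 0.2017 0.1192] F [0.52 0.01 0.54] M [-0.01 -0.05  0.  ] w 0.0009
p0.1175 t 17.16 tcp [0.482  0.2017 0.1176] F [-0.41  0.02  0.18] M [-0.05 -0.05 -0.04] w 0.0005
p0.1160 t 17.41 tcp [0.4822 0.2018 0.1162] F [-0.3  -0.13  2.18] M [-0.02 -0.02  0.03] w 0.0003
p0.1145 t 17.66 tcp [0.4826 0.202  0.1152] F [-0.29 -0.43  6.6 ] M [-0.08  0.02 -0.04] w 0.0006
p0.1130 t 17.91 tcp [0.4828 0.2022 0.1139] F [-0.55 -0.27  7.15] M [-0.13  0.04 -0.05] w 0.0005
p0.1115 t 18.16 tcp [0.4828 0.2022 0.1125] F [-0.66  0.44  6.74] M [-0.11  0.02  0.05] w 0.0003
p0.1100 t 18.41 tcp [0.4829 0.2022 0.111 ] F [-0.22  0.52  7.32] M [-0.15  0.05 -0.01] w 0.001
p0.1085 t 18.66 tcp [0.4828 0.2022 0.1095] F [ 0.21 -1.29  6.41] M [-0.14  0.04  0.03] w 0.0005
p0.1070 t 18.91 tcp [0.4828 0.2021 0.108 ] F [-0.65 -0.55  7.8 ] M [-0.16  0.1   0.  ] w 0.0003
p0.1055 t 19.16 tcp [0.4826 0.202  0.1065] F [-1.31 -1.72  8.91] M [-0.28  0.23 -0.01] w 0.0008
p0.1040 t 19.41 tcp [0.4827 0.202  0.1064] F [-4.66 -3.17 21.43] M [-0.78  1.1  -0.04] w 0.0002
p0.1025 t 19.66 tcp [0.4827 0.202  0.1063] F [-8.21 -5.19 34.62] M [-1.26  2.08 -0.04] w 0.0006
p0.1010 t 19.91 tcp [0.4827 0.2021 0.1062] F [-13.92  -7.19  47.05] M [-1.84  3.02 -0.04] w -0.0002
hold t 20.11 tcp [0.4827 0.2021 0.1062] F [-12.51  -7.7   47.01] M [-1.86  3.01  0.04] w 0.0005
```

A hard stop came at 0.106 m, the expected home height for the head's top face. Next I'll retract, clear the view and verify.

Run:
```python
from h import *
env.movel([.482,.202,.17],rate=.12)
env.movel([.482,-.03,.25],rate=.25); env.pause(.3); st("clear")
im,P=cloud("side"); im2,P2=cloud("top")
for c,P_ in(("side",P),("top",P2)):
    X,Y,Z=P_[...,0],P_[...,1],P_[...,2]; r=np.hypot(X-.482,Y-.2015)
    m=(r<.022)&(Z>.095)&(Z<.125); q=P_[m]; h=(r>.024)&(r<.034)&(Z>.055)&(Z<.08)
    if m.sum()>5: print(c,"head top",np.nanmedian(Z[m]),cv2.minEnclosingCircle(q[:,:2].astype(np.float32)),"face",np.nanmedian(Z[h]))
    print([(n,np.round(r["at"],4).tolist(),round(r["score"],2)) for n in ("taper_head","square_head","pointed_head") for r in tip_of(c,n)[:1]])
save("v6",cv2.resize(np.hstack([im,im2]),(800,300)))
save("v7",cv2.resize(np.hstack([im[200:350,130:280],im2[160:310,70:220]]),(800,400)))
```

```text
clear t 22.27 tcp [ 0.4819 -0.0292  0.2498] F [-0.27  0.05  0.18] M [-0.06 -0.07  0.02] w 0.0007
side head top 0.10505127068163311 ((0.4803861081600189, 0.20122003555297852), 0.01316127274185419) face 0.06519616729497552
[('taper_head', [0.4817, 0.2041, 0.0868], 0.78), ('square_head', [0.4764, -0.1482, 0.0701], 0.53), ('pointed_head', [0.4763, -0.2274, 0.0719], 0.44)]
top head top 0.10461363399490975 ((0.4830569326877594, 0.20178325474262238), 0.012972593307495117) face 0.06464278486696928
[('taper_head', [0.4815, 0.2015, 0.0915], 0.54), ('pointed_head', [0.477, -0.2277, 0.0778], 0.52)]
```

View pics/v6.png

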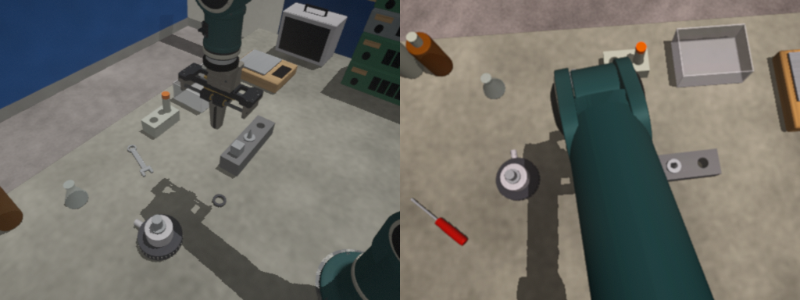

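View pics/v7.png

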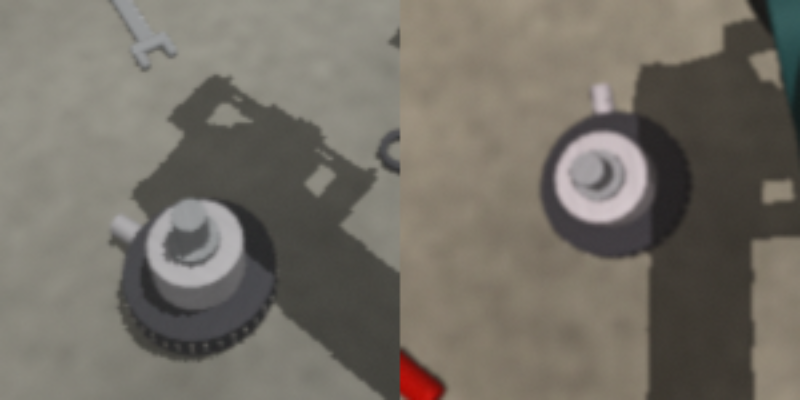

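The collar sits on the hub face, with the head at about (188, 215) in the left crop. In both cameras the head's top is 39.9–40.0 mm above the face, and fully home is 40 mm. The square and pointed arbors are still in the rack, at about (238, 145) and (250, 133) in the side picture.

```bash
python3 -c "
from h import *
workorder.finish_job()"
```

```text
the job is handed in; nothing more can be done
```

The round taper arbor is fully home in the rotary stage's socket, and I handed the job in at about 22 s of robot time.

- **What I did:** I gripped the round head, lifted it straight out of the rack and lowered it into the socket until it touched, about 34 mm above the face at the head centre. I let go, shut the fingers and pressed the head straight down. It moved at about 7–9 N, less than the 13 N expected, and came to a hard stop with the fingertips at z = 0.106 m. Peak press was about 47 N downward with about 15 N sideways, against a wrist limit of 120 N.
- **Last checks:** With the arm clear and touching nothing, both cameras put the head's top 39.9–40.0 mm above the socket face, where home is 40 mm. The head is centred on the hub to within about 1 mm. In the side picture both other arbors stand in their holes.
- **Disagreements:** The two cameras differ by about 3 mm in x, so I used their average. The network's final height for the taper head was 0.087 m from the side camera and 0.0915 m from the top camera, where home is 0.090 m. That is within its 4 mm accuracy. In the last top picture the arm hid the square arbor, so only the side camera confirms it.

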